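# Slide the teal colour-sample tray home in its rack

### The arm

A 6-joint arm with a two-finger parallel gripper is mounted at the origin on a cart in front of the work surface, level with it; the furniture and walls round the work are solid. World frame = base frame: x ahead of the robot, y to its left, z up, the work surface at z = 0. Lengths are in mm, angles in rad, forces in N, time in s.
With the tool pointing down it reaches from about 400 to 925 mm from the base axis. Payload 12.5 kg.
Tool frame: the origin (TCP) lies on the centre line of the jaws, within the pads' length; the fingertips stand 17 mm ahead of it and the grasp point (between the pads) lies 2 mm behind it (robot.tip_extent is the distance from the TCP to the fingertips, in mm); z points along the fingers, y is the line along which they close (so a half turn about z gives the same grasp; the last joint's range is limited). The gripper opens to 95 mm and grips with 3 to 60 N. Pads are 20 mm wide; open, the fingers measure 119 mm over their backs; the gripper's body (75 mm by 180 mm) begins 59 mm behind the grasp point.
Start: joints at [-1.254, 0.491, 1.559, -0, 1.092, -0.106], TCP at [256.471, -569.972, 231.661] pointing down, gripper open.
Joint ranges: [-3.1, 3.1], [-0.84, 2.19], [0.05, 2.79], [-1.13, 4.28], [0.06, 2.93], [-2.69, 2.69]. Speed limits (rad/s): [2.22, 2.22, 2.79, 3.14, 3.14, 3.14].

### API

Orientations are given as a unit quaternion [x, y, z, w].
In Python, from workcell import robot, capture, order gives the robot as it stands.
- The arm moves only by the tool step_arm, never from a script. Its argument "commands" is a list that holds one entry, the list of rows, each a list of 6 numbers: the shift along the tool's x, y, z as a fraction of full scale, then the turn, a rotation vector about the tool's x, y, z as a fraction of full scale. A call has exactly 8 rows; each row is the pose to reach, as a shift and turn from the pose commanded when the call began, along the tool's axes at that moment; what a row does not reach only later rows make up. Full scale, the value 1, is 200 mm for a shift and 60 degrees for a turn. A row lasts 1/10 s, in which the tool goes at most 50 mm and 8.59 degrees, less where a joint would pass 70% of its speed; a pose out of reach is approached as far as the arm can. A call with a number of a shift or a turn outside -1 to 1 is refused whole. A call with a gripper value outside its range is refused whole. "fingers" is the gripper's target within -1 to 1 (shut at 1, half-way at 0, fully open at -1), set as the call begins (left out, the last holds). The fingers move at their own pace and stop on an object; "squeeze" is the grip in N (left out, the last holds). Time passes only in rows, so rows that repeat a pose let the fingers close, or fill a call up. It gives the time, the measured TCP pose, the force, the opening and the grip force at its end, in the units of the state.
- robot.state(): the state, without advancing time (a new reading comes with each control period).
- capture(name): name is "scene" or "top" or "wrist"; returns a dict with "img" (420x560x3 uint8, blue, green, red), "z_map" (420x560 float32, mm along the optical axis (not along the pixel's ray), 0 where there is no reading), "fx", "fy", "cx", "cy" (pixels), "distortion" ([k1, k2, p1, p2, k3] as OpenCV has them; the pictures are not rectified), "position" and "attitude" of the camera in the world. Camera axes: x right, y down, z forward; pixel columns grow to the right and rows downward; lengths in mm; the calibration is good to about 2 mm. A picture is of the moment at which its call begins.
- order.close_job(): hands the job in; it is judged then, once.
The state is a dict: "t": time; "joints": joint angles; "joint_velocities": joint speeds; "joint_torque": joint torques, N m; "tcp_pos": TCP position; "tool_rot": TCP orientation; "contact_force": force on the tool from outside, world axes, zero at the start; "moment": the same for the moment, N m; "opening": finger opening in mm; "grasp_force": force on a finger pad.
Only numpy, scipy, OpenCV 4.12 (cv2) and the standard library are available. Lean on these libraries where they do the work, as an engineer would, in place of code of your own. Each camera call takes 0.05 s, during which the arm holds its last target. There are 200 camera calls.

### The job

Put the teal colour-sample tray away: pick it up by its teal grip and slide it from the front onto the teal (middle) rail pair of the sample rack, fully home against the back stop, then let go. Leave the pink tray where it lies.

Things in the scene. Friction and masses are not known exactly. Their poses are not given: they have to be found in the camera images.
- teal_tray: Tray to put away: flat white sheet 100 x 100 x 4 mm with low teal chips; a neck (22 mm wide, 4 thick) at its front ends in an upright teal grip block. About 0.1 kg. Starts flat on the worktop. Origin: underside centre of the square sheet; z up, +x away from the grip. Grip centred at x=-105 mm, y=0: 22 mm wide along y (pinch across it), 18 mm along x, from the underside to 40 mm above it.
- pink_tray: Tray of the same shape, size and axes with pink grip and pink chips, lying on the worktop beside the teal one, in either order. Not to be moved.
- sample_rack: Fixed white rack, front and top open, on feet (height differs by up to 20 mm). Three rail pairs: yellow lowest, teal middle, pink top. z up, +x points in from the open front. Origin: below the sheet's centre when a tray is home (tray x parallel to rack x, grip outside the front). Rail tops at z=25 (yellow), 65 (teal), 105 mm (pink); rails 5 mm thick, 20 mm wide, from x=-60 to 48 mm.
- rack_mouth (a point): Middle of the rack's open front, between the front ends of the teal rails at the height of their top faces; rack frame (-60, 0, 65) mm. Side plates: inner faces at y=+-58 mm (8 mm play each side of the tray), 6 mm thick, tops at z=120 mm, flared outwards at the front as a lead-in from x=-60 to -77 mm. Back stop plate: inner face at x=+50 mm, met by the sheet's rear edge when home.

How it is judged (in metres and radians):
At the end, for the whole second after the job is handed in: The teal tray rests level and still on the teal (middle) rail pair, its rear edge within 15 mm of the back stop, within 15 mm of the rack's centre line and 10 degrees of its direction, at the height of the teal rails within 7 mm (x of teal_tray in the frame of sample_rack between -0.015 and 0.01 m and y of teal_tray in the frame of sample_rack between -0.015 and 0.015 m and z of teal_tray in the frame of sample_rack between 0.058 and 0.072 m and angle between teal_tray's own z axis and vertical below 0.1 rad and angle between the x axis of teal_tray and the x axis of sample_rack, either way round below 0.18 rad and linear speed of teal_tray below 0.02 m/s); the robot touches nothing.
It fails at once if the pink tray is shifted by more than 30 mm (distance of pink_tray from where it was at the start of the episode above 0.03 m).
It also fails if it takes over 45 s, if anything falls off the work surface, if the arm or the gripper's body presses on something with over 40 N, if the wrist force passes 120 N, or if a joint passes its speed limit or range.

## Working session

There is one attempt and no reset: what is moved stays moved. The work goes in short steps, Python scripts to look and compute and a tool call to move; the robot and the scene stay as the last step left them, time stands still between calls to the robot, and variables do not carry over. Pictures are saved under pics/ and viewed, at most 10 in all, crops included, and the job is handed in when it is done.

Besides the shell and the picture viewer there is one more tool, called by a JSON object that holds its "api" and its "payload", one argument or row to a line. step_arm: Moves the arm, as the interface text tells. Shift numbers are shares of 200 mm and turn numbers shares of 60 degrees, none past 1 either way. Its arguments: {"type":"object","properties":{"commands":{"type":"array"},"fingers":{"type":"number"},"squeeze":{"type":"number"}},"required":["commands"]}

```bash
mkdir -p pics; ls; python3 - <<'E'
from workcell import robot,capture
import cv2,numpy as np,pickle
s=robot.state();print(s)
D={}
for n in("scene","top"):
    c=capture(n);D[n]=c;cv2.imwrite(f"pics/{n}0.png",c["img"]);print(n,c["position"],c["attitude"],c["fx"],c["fy"],c["cx"],c["cy"],c["distortion"])
pickle.dump(D,open("d0.pkl","wb"))
E
```

```text
pics
{'t': 0.0, 'joints': array([-1.25357429e+00,  4.91555763e-01,  1.55946166e+00, -8.42612411e-06,
        1.09170109e+00, -1.05627816e-01]), 'joint_velocities': array([-1.52467873e-04, -7.26798238e-05, -1.08369230e-03, -1.20034888e-03,
       -1.13411223e-03,  5.04471523e-04]), 'joint_torque': array([-8.35401261e-04, -6.12645006e+01, -2.58181000e+01,  6.91881753e-02,
        4.81610256e-02, -1.55003790e-04]), 'tcp_pos': array([ 256.40605966, -569.72926325,  231.05989515]), 'tool_rot': array([ 9.77732319e-01,  2.09855176e-01, -6.31620783e-05, -5.59387996e-04]), 'contact_force': array([-0.89607317,  0.00635888, -0.0719122 ]), 'moment': array([-0.02854523,  0.01549718, -0.04650891]), 'grasp_force': 0.0, 'opening': 95.13504655289148}
scene [ 210.68477812 -938.63047556  432.81799035] [ 0.808619   -0.2180067   0.13834354 -0.52864871] 452.4987233313954 452.4987233313954 276.27061557824453 209.60012351036477 [-0.10837657  0.          0.          0.          0.        ]
top [ 515.15363026 -226.03771928 1002.25623247] [ 0.70985991 -0.70267248  0.02993705 -0.03813222] 539.9578742549736 539.9578742549736 277.87157068848745 208.6338873885982 [-0.15997941  0.          0.          0.          0.        ]
```

View pics/scene0.png

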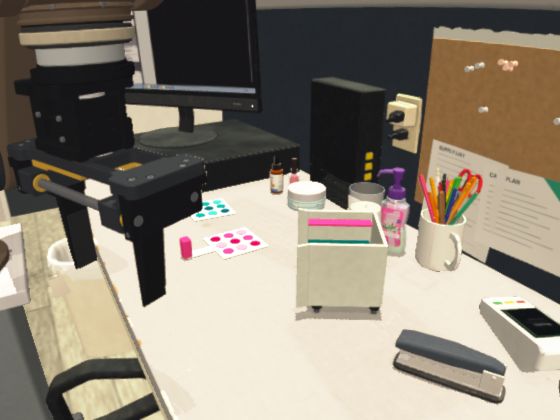

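View pics/top0.png

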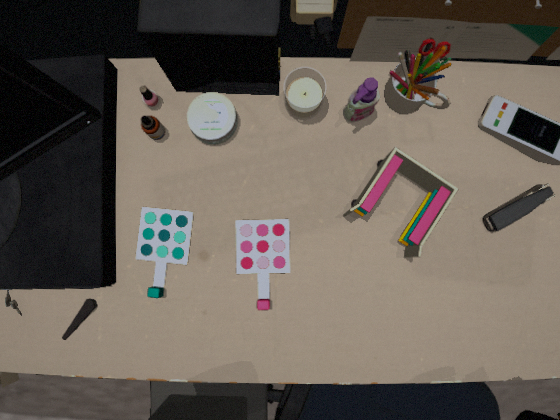

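The scene view shows the rack (340,260), pink tray (235,243) and teal tray (212,210). In the top view the teal tray is at (164,236) with its grip at (155,292), and the pink tray is at (263,247). The rack is at (405,200), with its open front facing lower-left around (383,228).

```bash
cat > h.py <<'E'
import numpy as np,cv2,pickle
from scipy.spatial.transform import Rotation as R
def rays(c,uv):
    K=np.array([[c["fx"],0,c["cx"]],[0,c["fy"],c["cy"]],[0,0,1]])
    n=cv2.undistortPoints(np.float64(uv).reshape(-1,1,2),K,np.array(c["distortion"],float)).reshape(-1,2)
    return np.c_[n,np.ones(len(n))]@R.from_quat(c["attitude"]).as_matrix().T
def plane(c,uv,z):
    d=rays(c,uv);p=np.array(c["position"]);return p+d*((z-p[2])/d[:,2])[:,None]
def depth(c,uv):
    uv=np.array(uv);z=c["z_map"][uv[:,1],uv[:,0]];d=rays(c,uv);return np.array(c["position"])+d*z[:,None],z>0
def mask(c,lo,hi,box):
    m=cv2.inRange(cv2.cvtColor(c["img"],cv2.COLOR_BGR2HSV),lo,hi);o=np.zeros_like(m);x0,y0,x1,y1=box;o[y0:y1,x0:x1]=m[y0:y1,x0:x1];return o
def pix(m): return np.argwhere(m>0)[:,::-1]
E
python3 - <<'E'
from h import *
c=pickle.load(open("d0.pkl","rb"))["top"]
np.set_printoptions(precision=1,suppress=True)
TEAL=((75,90,40),(100,255,255))
# chips centroids
m=mask(c,(75,60,40),(100,255,255),(130,200,200,268))
n,l,s,ce=cv2.connectedComponentsWithStats(m)
ch=[ce[i] for i in range(1,n) if s[i,4]>40];print("chips",len(ch))
P=plane(c,ch,5);print(P);print("mean",P.mean(0))
g=mask(c,*TEAL,(140,280,170,305));u=pix(g);p,ok=depth(c,u);p=p[ok]
print("grip z",np.percentile(p[:,2],[5,50,95]))
t=p[p[:,2]>35]; print(len(t),t.mean(0)); tm=(g>0)
print("grip rect z40",cv2.minAreaRect(np.float32(plane(c,u,40)[:,:2])))
# white sheet
w=mask(c,(0,0,120),(180,45,255),(130,200,200,275))|m
w=cv2.morphologyEx(w,cv2.MORPH_CLOSE,np.ones((5,5)));w=cv2.morphologyEx(w,cv2.MORPH_OPEN,np.ones((15,15)))
print("sheet",cv2.minAreaRect(np.float32(plane(c,pix(w),4)[:,:2])))
# rack
for nm,lo,hi in(("pink",(155,100,80),(179,255,255)),("yel",(15,130,100),(32,255,255)),("teal",*TEAL)):
    k=mask(c,lo,hi,(340,140,465,260));n,l,s,ce=cv2.connectedComponentsWithStats(k)
    for i in range(1,n):
        if s[i,4]<25: continue
        u=pix(l==i);p,ok=depth(c,u);zz=np.median(p[ok][:,2]);r=cv2.minAreaRect(np.float32(plane(c,u,zz)[:,:2]))
        print(nm,s[i,4],"z",zz,r)
# rack tops via depth
u=pix(np.pad(np.ones((120,125),np.uint8),((140,160),(340,95))));p,ok=depth(c,u)
print("top plate z",np.percentile(p[ok][:,2],[90,95,98,99.5]))
cv2.imwrite("pics/rk.png",np.hstack([cv2.resize(c["img"][130:270,335:475],(560,560),interpolation=2),cv2.resize(cv2.cvtColor(w[200:310,130:200],cv2.COLOR_GRAY2BGR),(230,560))]))
E
```

```text
chips 9
[[592.4  26.1   5. ]
 [590.   -3.8   5. ]
 [587.2 -33.6   5. ]
 [562.4  28.9   5. ]
 [560.2  -1.5   5. ]
 [557.4 -31.3   5. ]
 [532.9  31.5   5. ]
 [529.8   1.5   5. ]
 [527.4 -28.4   5. ]]
mean [560.   -1.2   5. ]
grip z [36.3 39.7 42.9]
113 [455.5   7.3  39.8]
grip rect z40 ((455.9327697753906, 5.8895463943481445), (17.87510108947754, 25.574243545532227), 1.2888206243515015)
sheet ((550.5643920898438, 4.583946228027344), (112.40653991699219, 125.32044219970703), 85.31706237792969)
pink 683 z 105.69002293482822 ((647.1396484375, -389.7744140625), (18.271018981933594, 108.28192901611328), 56.43321990966797)
pink 753 z 105.75963409078179 ((594.0855102539062, -470.28594970703125), (20.454137802124023, 108.72472381591797), 56.8571662902832)
yel 220 z 25.708111710787136 ((597.2774658203125, -464.2434997558594), (18.815767288208008, 107.9632797241211), 64.41706848144531)
yel 31 z 25.45273210215339 ((604.3755493164062, -361.06927490234375), (18.148401260375977, 5.610868453979492), 56.661739349365234)
teal 221 z 66.05528232196139 ((596.6199951171875, -464.4293212890625), (18.822261810302734, 109.31195831298828), 64.23818969726562)
teal 29 z 65.80437115399491 ((604.4531860351562, -361.24334716796875), (17.8543701171875, 4.720512390136719), 54.79615020751953)
top plate z [106.6 118.2 120.9 122.5]
```

View pics/rk.png

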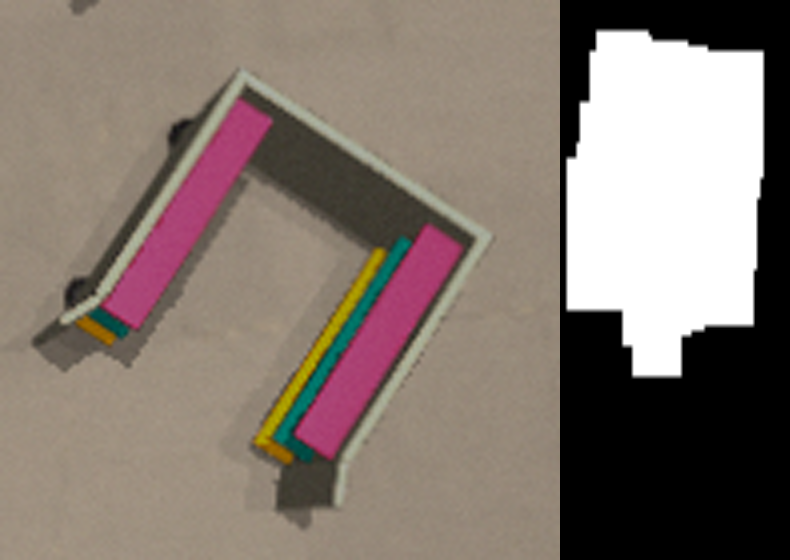

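```bash
cat >> h.py <<'E'
def delta(s,pos,yaw,pitch=0):
    """shift/turn shares from state s to TCP pos, tool down, tool x at yaw deg (world); pitch about tool y"""
    R0=R.from_quat(s["tool_rot"]);y=np.radians(yaw)
    R1=R.from_euler("z",y)*R.from_euler("x",np.pi)*R.from_euler("y",np.radians(pitch))
    return R0.inv().apply(np.array(pos)-s["tcp_pos"])/200,(R0.inv()*R1).as_rotvec(degrees=True)/60
E
python3 - <<'E'
from h import *
from workcell import robot
c=pickle.load(open("d0.pkl","rb"))["top"]
np.set_printoptions(precision=3,suppress=True)
u=[(x,y) for y in range(220,325,15) for x in range(60,125,8)]
p,ok=depth(c,u);k=p[ok&(p[:,2]>30)];print(len(k));print(k[(k[:,1]<150)&(k[:,0]<560)].round(0))
s=robot.state();print(delta(s,(455.5,7.7,231),-5.1))
E
```

```text
34
[[554. 134.  93.]
 [554. 121.  91.]
 [554. 105.  92.]
 [555.  92.  89.]
 [556.  91.  50.]
 [527. 149.  90.]
 [528. 134.  90.]
 [528. 120.  89.]
 [528. 107.  87.]
 [529.  90.  92.]
 [530.  91.  46.]
 [501. 148.  91.]
 [502. 134.  89.]
 [502. 118.  93.]
 [502. 105.  89.]
 [503.  90.  89.]
 [503.  88.  54.]
 [476. 147.  90.]
 [476. 132.  92.]
 [476. 118.  91.]
 [477. 103.  91.]
 [477.  90.  89.]
 [476.  88.  52.]]
(array([ 2.093, -2.225,  0.003]), array([-0.001,  0.   ,  0.489]))
```

{"api": "step_arm", "payload": {
  "commands": [
    [[0.1, -0.1, 0, 0, 0, 0.06], [0.22, -0.23, 0, 0, 0, 0.12], [0.35, -0.37, 0, 0, 0, 0.18], [0.48, -0.51, 0, 0, 0, 0.25], [0.61, -0.65, 0, 0, 0, 0.32], [0.74, -0.79, 0, 0, 0, 0.38], [0.86, -0.91, 0, 0, 0, 0.44], [0.94, -1.0, 0, 0, 0, 0.49]]
  ],
  "fingers": -1,
  "squeeze": 45
}}

```text
t: 0.9
tcp_pos: [346.2, -308.5, 231.6]
tool_rot: [0.999, -0.046, -0.0, -0.0]
contact_force: [-0.1, -0.2, -0.2]
opening: 95.1
grasp_force: 0.0
```

```bash
cat > d.py <<'E'
import sys
from h import *
from workcell import robot
np.set_printoptions(precision=3,suppress=True)
a=[float(v) for v in sys.argv[1:]]
s=robot.state();print(s["t"],s["tcp_pos"],s["joints"],s["contact_force"],s["opening"],s["grasp_force"]);print(*delta(s,a[:3],a[3],a[4]))
E
python3 d.py 455.7 7.7 140 -5.1 10
```

```text
0.9 [ 346.182 -308.493  231.582] [-0.871  0.263  1.938  0.     0.941  0.792] [-0.104 -0.242 -0.248] 95.12503815134453 0.0
[ 0.4   -1.624  0.458] [-0.     0.167 -0.003]
```

{"api": "step_arm", "payload": {
  "commands": [
    [[0.05, -0.13, 0, 0, 0.02, 0], [0.1, -0.3, 0, 0, 0.04, 0], [0.15, -0.48, 0, 0, 0.06, 0], [0.21, -0.64, 0, 0, 0.09, 0], [0.24, -0.76, 0, 0, 0.12, 0], [0.26, -0.86, 0, 0, 0.14, 0], [0.28, -0.95, 0, 0, 0.16, 0], [0.28, -1.0, 0, 0, 0.167, 0]]
  ]
}}

```text
t: 1.7
tcp_pos: [419.6, -115.2, 231.5]
tool_rot: [0.995, -0.045, 0.087, 0.004]
contact_force: [0.7, -0.5, -0.5]
opening: 95.3
grasp_force: 0.0
```

```bash
python3 d.py 455.7 7.7 140 -5.1 10
```

```text
1.7 [ 419.637 -115.167  231.539] [-0.457  0.162  2.093  0.095  0.725  1.137] [ 0.676 -0.492 -0.49 ] 95.27146266439135 0.0
[ 0.043 -0.628  0.473] [-0.    -0.001 -0.   ]
```

{"api": "step_arm", "payload": {
  "commands": [
    [[0, -0.13, 0.05, 0, 0, 0], [0, -0.28, 0.1, 0, 0, 0], [0.02, -0.42, 0.18, 0, 0, 0], [0.03, -0.53, 0.28, 0, 0, 0], [0.04, -0.6, 0.38, 0, 0, 0], [0.043, -0.628, 0.45, 0, 0, 0], [0.043, -0.628, 0.473, 0, 0, 0], [0.043, -0.628, 0.473, 0, 0, 0]]
  ]
}}

```text
t: 2.5
tcp_pos: [455.6, 6.3, 139.5]
tool_rot: [0.995, -0.045, 0.087, 0.004]
contact_force: [-0.1, 0.0, 0.0]
opening: 94.7
grasp_force: 0.0
```

```bash
python3 d.py 455.7 7.7 33 -5.1 10; python3 - <<'E'
from workcell import capture
import cv2,pickle
c=capture("wrist");cv2.imwrite("pics/w1.png",c["img"]);pickle.dump(c,open("w1.pkl","wb"))
E
```

```text
2.5 [455.63    6.304 139.53 ] [-0.136  0.348  2.166  0.018  0.455  1.51 ] [-0.057  0.031  0.038] 94.69085819656597 0.0
[-0.092 -0.007  0.525] [ 0.     0.001 -0.001]
```

View pics/w1.png

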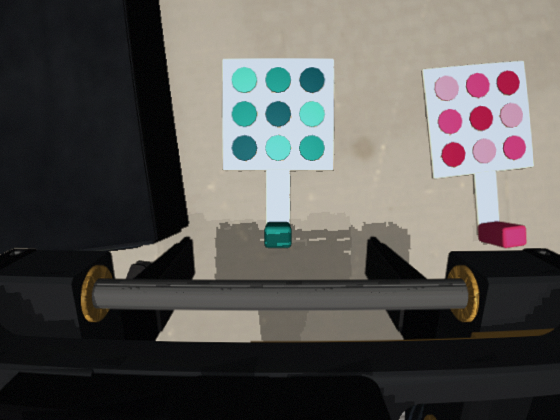

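The teal grip at (278,235) is centred between the fingers and its sheet is square to them. The black platform lies to the left, ending near (187,240). I'm descending now.

{"api": "step_arm", "payload": {
  "commands": [
    [[-0.01, 0, 0.07, 0, 0, 0], [-0.03, 0, 0.16, 0, 0, 0], [-0.045, 0, 0.26, 0, 0, 0], [-0.06, -0.005, 0.36, 0, 0, 0], [-0.08, -0.007, 0.44, 0, 0, 0], [-0.088, -0.007, 0.5, 0, 0, 0], [-0.092, -0.007, 0.525, 0, 0, 0], [-0.092, -0.007, 0.525, 0, 0, 0]]
  ]
}}

```text
t: 3.35
tcp_pos: [456.2, 7.5, 33.5]
tool_rot: [0.995, -0.045, 0.087, 0.004]
contact_force: [-1.1, -0.6, 0.6]
opening: 95.1
grasp_force: 0.0
```

{"api": "step_arm", "payload": {
  "commands": [
    [[0, 0, 0, 0, 0, 0], [0, 0, 0, 0, 0, 0], [0, 0, 0, 0, 0, 0], [0, 0, 0, 0, 0, 0], [0, 0, 0, 0, 0, 0], [0, 0, 0, 0, 0, 0], [0, 0, 0, 0, 0, 0], [0, 0, 0, 0, 0, 0]]
  ],
  "fingers": 1,
  "squeeze": 45
}}

```text
t: 4.15
tcp_pos: [456.1, 7.9, 33.3]
tool_rot: [0.995, -0.045, 0.087, 0.004]
contact_force: [0.7, -0.4, 0.4]
opening: 36.5
grasp_force: 0.0
```

```bash
python3 d.py 455.7 7.7 233 -5.1 10
```

```text
4.15 [456.11    7.882  33.338] [-0.132  0.577  2.249  0.051  0.141  1.48 ] [ 0.736 -0.358  0.412] 36.49028269751292 0.0
[ 0.172  0.001 -0.983] [ 0.    -0.    -0.001]
```

{"api": "step_arm", "payload": {
  "commands": [
    [[0, 0, 0, 0, 0, 0], [0, 0, 0, 0, 0, 0], [0, 0, 0, 0, 0, 0], [0, 0, 0, 0, 0, 0], [0, 0, 0, 0, 0, 0], [0, 0, 0, 0, 0, 0], [0, 0, 0, 0, 0, 0], [0, 0, 0, 0, 0, 0]]
  ]
}}

```text
t: 4.95
tcp_pos: [456.1, 7.9, 33.3]
tool_rot: [0.995, -0.045, 0.087, 0.004]
contact_force: [0.4, -0.5, -0.7]
opening: 21.8
grasp_force: 45.0
```

{"api": "step_arm", "payload": {
  "commands": [
    [[0.01, 0, -0.05, 0, 0, 0], [0.025, 0, -0.14, 0, 0, 0], [0.045, 0, -0.26, 0, 0, 0], [0.07, 0, -0.4, 0, 0, 0], [0.094, 0, -0.54, 0, 0, 0], [0.115, 0, -0.66, 0, 0, 0], [0.13, 0, -0.74, 0, 0, 0], [0.135, 0, -0.77, 0, 0, 0]]
  ]
}}

```text
t: 5.75
tcp_pos: [456.1, 7.9, 191.8]
tool_rot: [0.995, -0.045, 0.089, 0.004]
contact_force: [-0.6, 1.0, -1.8]
opening: 21.5
grasp_force: 45.0
```

```bash
python3 d.py 421 -298.5 190 -33.4 10; python3 - <<'E'
from workcell import capture
import cv2,pickle
c=capture("wrist");cv2.imwrite("pics/w2.png",c["img"]);pickle.dump(c,open("w2.pkl","wb"))
E
```

```text
5.75 [456.082   7.879 191.814] [-0.132  0.253  2.107  0.012  0.604  1.52 ] [-0.62   1.012 -1.849] 21.532347877306165 44.999783635139465
[-0.038  1.541  0.003] [-0.082 -0.003  0.463]
```

View pics/w2.png

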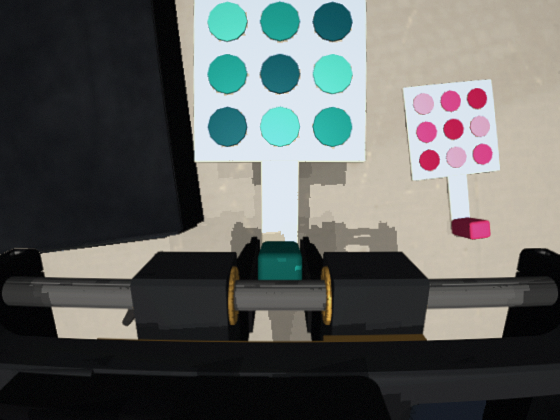

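The tray is held squarely: the grip is at (280,262) between the pads and the sheet is ahead of it, centred at x≈280. I'm carrying it to the rack front.

{"api": "step_arm", "payload": {
  "commands": [
    [[0, 0.08, 0, 0, 0, 0], [0, 0.2, 0, 0, 0, 0], [0, 0.34, 0, 0, 0, 0], [-0.01, 0.48, 0, 0, 0, 0], [-0.01, 0.62, 0, 0, 0, 0], [-0.02, 0.76, 0, 0, 0, 0], [-0.02, 0.86, 0, 0, 0, 0], [-0.02, 0.9, 0, 0, 0, 0]]
  ]
}}

```text
t: 6.6
tcp_pos: [435.2, -172.3, 188.3]
tool_rot: [0.995, -0.046, 0.087, 0.004]
contact_force: [0.2, 1.1, -0.2]
opening: 21.8
grasp_force: 45.0
```

{"api": "step_arm", "payload": {
  "commands": [
    [[0, 0.05, 0, -0.005, 0, 0.03], [0, 0.13, 0, -0.013, 0, 0.08], [0, 0.24, 0, -0.023, 0, 0.14], [0, 0.35, 0, -0.037, 0, 0.21], [-0.01, 0.46, 0, -0.051, 0, 0.29], [-0.02, 0.56, 0, -0.066, 0, 0.37], [-0.02, 0.62, 0, -0.078, -0.003, 0.44], [-0.02, 0.64, 0, -0.082, -0.003, 0.463]]
  ]
}}

```text
t: 7.4
tcp_pos: [420.3, -299.1, 188.2]
tool_rot: [0.954, -0.288, 0.082, 0.025]
contact_force: [0.8, 1.2, -0.8]
opening: 21.6
grasp_force: 45.0
```

```bash
python3 d.py 421 -298.5 105 -33.4 10; python3 - <<'E'
from h import *
from workcell import capture,robot
s=robot.state()
for n in("wrist","top"):
    c=capture(n);cv2.imwrite(f"pics/{n}3.png",c["img"])
    if n=="top":
        m=mask(c,(75,60,40),(100,255,255),(200,150,480,400))
    else: m=mask(c,(75,60,40),(100,255,255),(150,0,420,180))
    nn,l,st,ce=cv2.connectedComponentsWithStats(m)
    for i in range(1,nn):
        if st[i,4]>60:
            p,ok=depth(c,pix(l==i));print(n,st[i,4],ce[i].round(),np.median(p[ok],0).round(1))
E
```

```text
7.4 [ 420.261 -299.077  188.184] [-0.761  0.339  1.978  0.047  0.655  1.362] [ 0.75   1.16  -0.756] 21.56601291848022 45.0
[-0.07  -0.005  0.41 ] [ 0.002  0.002 -0.004]
wrist 1216 [279.  21.] [ 533.  -374.   159.3]
wrist 1225 [227.  21.] [ 549.5 -349.2  159.3]
wrist 1197 [332.  21.] [ 516.5 -399.   159.3]
wrist 1237 [227.  73.] [ 524.7 -332.6  159.4]
wrist 1215 [280.  73.] [ 508.  -357.5  159.4]
wrist 1239 [332.  73.] [ 491.5 -382.4  159.4]
wrist 1204 [227. 126.] [ 499.7 -316.1  159.5]
wrist 1246 [280. 126.] [ 483.2 -340.9  159.5]
wrist 1225 [332. 126.] [ 466.6 -365.8  159.5]
top 225 [419. 218.] [ 591.5 -460.8   65.7]
top 165 [362. 240.] [ 548.6 -348.   160.1]
top 168 [378. 251.] [ 531.5 -373.2  160.2]
top 175 [352. 256.] [ 523.4 -332.   160.2]
top 156 [394. 261.] [ 516.  -398.5  160.1]
top 159 [368. 267.] [ 507.2 -357.2  160.4]
top 168 [341. 272.] [ 498.5 -315.   160.6]
top 162 [384. 277.] [ 491.  -382.1  160.3]
top 168 [357. 283.] [ 481.6 -340.1  160.2]
top 162 [373. 293.] [ 466.  -365.1  160.7]
```

View pics/top3.png

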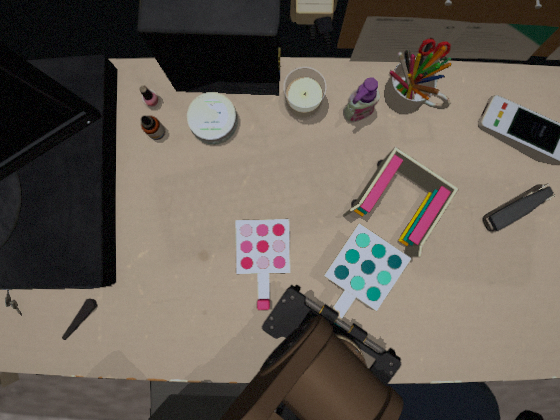

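The sheet hangs level in front of the rack mouth, with its centre at (368,267) pointing at the opening. It is 1.6 mm off the centre line, so I'm correcting that while descending.

{"api": "step_arm", "payload": {
  "commands": [
    [[-0.01, -0.008, 0.04, 0, 0, 0], [-0.02, -0.008, 0.11, 0, 0, 0], [-0.04, -0.008, 0.19, 0, 0, 0], [-0.055, -0.008, 0.28, 0, 0, 0], [-0.065, -0.008, 0.35, 0, 0, 0], [-0.07, -0.008, 0.395, 0, 0, 0], [-0.07, -0.008, 0.408, 0, 0, 0], [-0.07, -0.008, 0.408, 0, 0, 0]]
  ]
}}

```text
t: 8.3
tcp_pos: [421.3, -296.7, 105.4]
tool_rot: [0.954, -0.286, 0.082, 0.025]
contact_force: [-0.1, 0.3, -1.0]
opening: 21.7
grasp_force: 45.0
```

```bash
python3 - <<'E'
from h import *
from workcell import capture,robot
np.set_printoptions(precision=3,suppress=True)
s=robot.state();c=capture("top");cv2.imwrite("pics/top4.png",c["img"])
m=mask(c,(75,60,40),(100,255,255),(250,150,405,400))
nn,l,st,ce=cv2.connectedComponentsWithStats(m)
ch=[ce[i] for i in range(1,nn) if st[i,4]>100 and ce[i][1]>225];print(len(ch))
z=s["tcp_pos"][2]-33.3;P=plane(c,ch,z+5);ctr=P.mean(0)
y=np.radians(-33.4);M=np.array([[np.cos(y),np.sin(y)],[-np.sin(y),np.cos(y)]])
q=(P[:,:2]-[625.6,-433.3])@M.T;print(q.round(1),q.mean(0),"under",z)
d=np.array([np.cos(y),np.sin(y)])*(-1-q[:,0].mean())+np.array([-np.sin(y),np.cos(y)])*(-q[:,1].mean())
print(s["tcp_pos"],delta(s,np.r_[s["tcp_pos"][:2]+d,s["tcp_pos"][2]],-33.4,10))
E
```

```text
9
[[-111.3   31.4]
 [-111.2    1.3]
 [-141.5   31.3]
 [-111.4  -28.6]
 [-141.3    1.4]
 [-171.2   31.3]
 [-141.2  -28.8]
 [-171.4    1.2]
 [-171.2  -29.1]] [-141.288    1.27 ] under 72.07825657790619
[ 421.33  -296.694  105.378] (array([0.691, 0.007, 0.12 ]), array([0.001, 0.003, 0.001]))
```

{"api": "step_arm", "payload": {
  "commands": [
    [[0.03, 0.003, 0.005, 0, 0, 0], [0.07, 0.007, 0.012, 0, 0, 0], [0.12, 0.007, 0.021, 0, 0, 0], [0.18, 0.007, 0.031, 0, 0, 0], [0.24, 0.007, 0.042, 0, 0, 0], [0.29, 0.007, 0.05, 0, 0, 0], [0.33, 0.007, 0.057, 0, 0, 0], [0.35, 0.007, 0.061, 0, 0, 0]]
  ]
}}

```text
t: 9.15
tcp_pos: [480.5, -337.6, 105.4]
tool_rot: [0.954, -0.286, 0.082, 0.025]
contact_force: [0.1, -0.5, -1.7]
opening: 21.5
grasp_force: 45.0
```

{"api": "step_arm", "payload": {
  "commands": [
    [[0.02, 0, 0.003, 0, 0, 0], [0.06, 0, 0.01, 0, 0, 0], [0.11, 0, 0.019, 0, 0, 0], [0.17, 0, 0.03, 0, 0, 0], [0.23, 0, 0.04, 0, 0, 0], [0.28, 0, 0.049, 0, 0, 0], [0.315, 0, 0.055, 0, 0, 0], [0.325, 0, 0.057, 0, 0, 0]]
  ]
}}

```text
t: 9.95
tcp_pos: [535.5, -373.9, 105.3]
tool_rot: [0.954, -0.286, 0.082, 0.025]
contact_force: [-0.1, 0.4, -1.2]
opening: 21.8
grasp_force: 45.0
```

```bash
cat > t.py <<'E'
from h import *
from workcell import capture,robot
np.set_printoptions(precision=3,suppress=True)
s=robot.state();c=capture("top");cv2.imwrite("pics/top5.png",cv2.resize(c["img"][120:340,300:520],(600,600)))
m=mask(c,(75,60,40),(100,255,255),(350,140,450,300))
nn,l,st,ce=cv2.connectedComponentsWithStats(m)
z=s["tcp_pos"][2]-33.3
y=np.radians(-33.4);M=np.array([[np.cos(y),np.sin(y)],[-np.sin(y),np.cos(y)]])
for i in range(1,nn):
    if st[i,4]>60:
        p,ok=depth(c,pix(l==i));print(st[i,4],(M@(plane(c,[ce[i]],z+5)[0,:2]-[625.6,-433.3])).round(1),np.median(p[ok][:,2]).round(1))
print(s["tcp_pos"],s["contact_force"],"under",z)
E
python3 t.py
```

```text
109 [26.2 28.3] 76.7
131 [26.4 -0.4] 77.1
110 [-3.8 28.3] 77.6
120 [ 26.4 -30.2] 77.5
127 [-3.4 -0.4] 77.5
107 [-33.7  28.1] 77.7
133 [ -3.5 -30.3] 77.0
133 [-33.8  -0.4] 77.1
137 [-33.7 -30.4] 77.3
[ 535.483 -373.885  105.283] [-0.064  0.444 -1.243] under 71.9829897310314
```

View pics/top5.png

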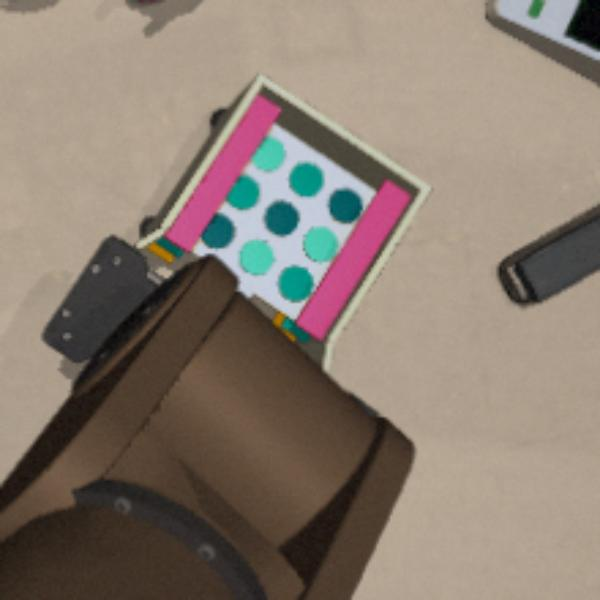

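The sheet is between the side plates, under the pink rails and just short of the back stop (x≈-3.6, y≈-0.5). I'm lowering it onto the teal rails and nudging it home.

{"api": "step_arm", "payload": {
  "commands": [
    [[-0.001, 0, 0.006, 0, 0, 0], [-0.002, 0, 0.012, 0, 0, 0], [-0.003, 0, 0.018, 0, 0, 0], [-0.004, 0, 0.024, 0, 0, 0], [-0.006, 0, 0.032, 0, 0, 0], [0.004, 0, 0.033, 0, 0, 0], [0.01, 0, 0.034, 0, 0, 0], [0.01, 0, 0.034, 0, 0, 0]]
  ]
}}

```text
t: 10.8
tcp_pos: [537.8, -375.4, 99.2]
tool_rot: [0.954, -0.286, 0.082, 0.025]
contact_force: [1.5, -0.3, 0.8]
opening: 21.5
grasp_force: 45.0
```

```bash
python3 t.py
```

```text
106 [29.6 28.2] 71.9
128 [29.4 -0.3] 71.6
106 [-0.8 28. ] 71.5
118 [ 29.3 -30.4] 71.6
127 [-0.6 -0.4] 71.8
102 [-30.8  27.9] 71.7
130 [ -0.5 -30.2] 71.7
131 [-30.5  -0.4] 71.6
134 [-30.5 -30.3] 72.0
[ 537.753 -375.424   99.206] [ 1.5   -0.259  0.85 ] under 65.90630226186053
```

{"api": "step_arm", "payload": {
  "commands": [
    [[0, 0, 0, 0, 0, 0], [0, 0, 0, 0, 0, 0], [0, 0, 0, 0, 0, 0], [0, 0, 0, 0, 0, 0], [0, 0, 0, 0, 0, 0], [0, 0, 0, 0, 0, 0], [0, 0, 0, 0, 0, 0], [0, 0, 0, 0, 0, 0]]
  ],
  "fingers": 0
}}

```text
t: 11.65
tcp_pos: [537.5, -375.2, 99.0]
tool_rot: [0.954, -0.286, 0.082, 0.025]
contact_force: [-0.8, 0.0, -0.3]
opening: 47.9
grasp_force: 0.0
```

{"api": "step_arm", "payload": {
  "commands": [
    [[0, 0, -0.04, 0, 0, 0], [0, 0, -0.1, 0, 0, 0], [0, 0, -0.19, 0, 0, 0], [0, 0, -0.3, 0, 0, 0], [-0.08, 0, -0.4, 0, 0, 0], [-0.2, 0, -0.48, 0, 0, 0], [-0.28, 0, -0.52, 0, 0, 0], [-0.3, 0, -0.53, 0, 0, 0]]
  ]
}}

```text
t: 12.45
tcp_pos: [472.2, -332.0, 195.1]
tool_rot: [0.954, -0.286, 0.083, 0.026]
contact_force: [0.7, -0.4, -0.0]
opening: 47.4
grasp_force: 0.0
```

```bash
sed -i 's/^z=.*/z=65.5/' t.py; python3 t.py;python3 -c "
from workcell import capture;import cv2
cv2.imwrite('pics/scene6.png',capture('scene')['img'])"
```

```text
105 [29.6 28.2] 71.6
128 [29.5 -0.3] 71.8
106 [-0.6 28.1] 71.6
120 [ 29.3 -30.5] 71.6
130 [-0.4 -0.4] 71.5
102 [-30.7  27.9] 72.4
130 [ -0.4 -30.3] 71.8
132 [-30.4  -0.3] 71.6
133 [-30.5 -30.5] 71.8
168 [-103.5   -2.8] 105.0
[ 472.178 -331.999  195.13 ] [ 0.721 -0.417 -0.   ] under 65.5
```

View pics/scene6.png

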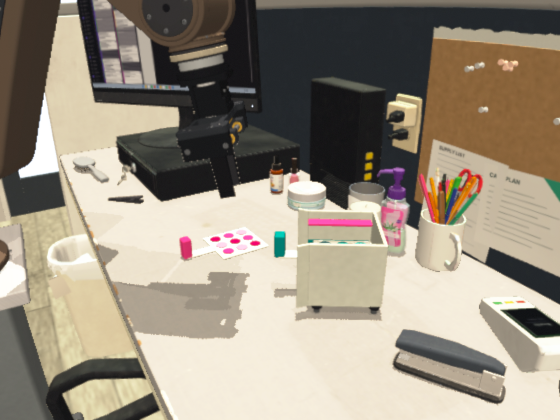

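The tray sits level in the rack with its teal grip outside the front at (280,243). The gripper is clear at (228,180), and the pink tray is untouched.

```bash
python3 -c "
from workcell import order;print(order.close_job())"
```

```text
the job is handed in; nothing more can be done
None
```

The teal tray is home on the teal (middle) rails: about 0.5 mm from the home position, level, released, with the gripper clear and the pink tray left where it lay; the job is handed in at about 12.5 s, and no verdict was returned.

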